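# Line up the trophies by height beside the team photo

### The arm

A 6-joint arm with a two-finger parallel gripper is mounted at the origin on the work surface. World frame = base frame: x ahead of the robot, y to its left, z up, the work surface at z = 0. Lengths are in mm, angles in rad, forces in N, time in s.
With the tool pointing down it reaches from about 400 to 925 mm from the base axis. Payload 12.5 kg.
Tool frame: the origin (TCP) lies midway between the tips of the shut fingers; the grasp point (between the pads) lies 19 mm behind it; z points along the fingers, y is the line along which they close (so a half turn about z gives the same grasp; the last joint's range is limited). The gripper opens to 95 mm and grips with 3 to 60 N. Pads are 20 mm wide; open, the fingers measure 119 mm over their backs; the gripper's body (75 mm by 180 mm) begins 59 mm behind the grasp point.
Start: joints at [1.229, 0.491, 1.559, -0, 1.092, -0.106], TCP at [145.995, 607.727, 214.661] pointing down, gripper open.
Joint ranges: [-3.1, 3.1], [-0.84, 2.19], [0.05, 2.79], [-1.13, 4.28], [0.06, 2.93], [-2.69, 2.69]. Speed limits (rad/s): [2.22, 2.22, 2.79, 3.14, 3.14, 3.14].

### API

Orientations are given as [roll, pitch, yaw] about the fixed x, y, z axes, in that order (R = Rz(yaw) Ry(pitch) Rx(roll)).
In Python, from cell import state, read_camera, camera_info, env gives the robot as it stands.
- The arm moves only by the tool move_arm, never from a script. Its argument "commands" is a list of rows, each a list of 3 entries, a list of its own where there are three numbers: the shift along the world's x, y, z in cm, then the turn, a rotation vector about the world's x, y, z in degrees, then the opening, from 0 (shut) to 1 (fully open). A call has 1 to 10 rows; each row shifts and turns the commanded pose from where the row before left it; what a row does not reach is not made up. A row lasts 1/10 s, in which the tool goes at most 50 mm and 8.59 degrees, less where a joint would pass 70% of its speed; a pose out of reach is approached as far as the arm can. A call with a gripper value outside its range is refused whole. The fingers move at their own pace and stop on an object; the grip force is fixed at half the most. Time passes only in rows, so rows that do not move let the fingers close. It gives the time, the measured TCP pose, the force, the opening and the grip force at its end, in the units of the state.
- state(): the state, without advancing time (a new reading comes with each control period).
- read_camera(name): name is "side" or "top"; returns the picture (400x640x3 uint8, blue, green, red); there is no depth.
- camera_info(name): a dict with "K" (3x3 intrinsics, pixels), "cam_to_world" (4x4, takes a point from camera to world coordinates). Camera axes: x right, y down, z forward; pixel columns grow to the right and rows downward; lengths in mm; the calibration is good to about 2 mm. A picture is of the moment at which its call begins. camera_info takes no time and is no camera call.
- env.job_done(): hands the job in; it is judged then, once.
The state is a dict: "t": time; "joints": joint angles; "qvel": joint speeds; "tau": joint torques, N m; "eef_pos": TCP position; "tcp_rot": TCP orientation; "ft_force": force on the tool from outside, world axes, zero at the start; "moment": the same for the moment, N m; "opening": opening from 0.0 (shut) to 1.0 (fully open); "grip_force": force on a finger pad.
Only numpy, scipy, OpenCV 4.12 (cv2) and the standard library are available. Lean on these libraries where they do the work, as an engineer would, in place of code of your own. Each camera call takes 0.05 s, during which the arm holds its last target. There are 200 camera calls.

### The job

Line up the four trophies on the display board in order of height, one standing upright in the middle of each round felt pad: the tallest on the pad next to the framed team photo, then stepping down to the shortest on the pad farthest from it. Set them down gently: none may be dropped or tipped over.

Things in the scene. Friction and masses are not known exactly. Their poses are not given: they have to be found in the camera images.
- trophy_column: Trophy 160 mm tall, 0.4 kg: round dark wooden base 56 mm across, 26 mm high; smooth brass column 26 mm across from 31 to 130 mm height; brass ball 32 mm across on top. Loose, starts upright on the table. Origin: centre of underside, z up. Round about z; grip the column at 113 mm height.
- trophy_cup: Trophy 135 mm tall, 0.38 kg: open brass cup on a stem, 50 mm across at heights 88 to 135 mm, two handles out to 43 mm from the axis along +x and -x; square dark wooden base 54 mm wide, 24 mm high. Loose, starts upright on the table. Origin: centre of underside, z up. Grip the cup across its y axis (clear of the handles) at 115 mm height.
- trophy_slab: Trophy 110 mm tall, 0.32 kg: upright marble slab, 44 mm along x, 20 mm along y, from 22 to 110 mm height, a thin brass disc on each broad face; dark wooden base 64 (x) by 44 (y) mm, 22 mm high. Loose, starts upright on the table. Origin: centre of underside, z up. Grip the slab across its y axis at 85 mm height.
- trophy_goblet: Trophy 85 mm tall, 0.22 kg: small open brass goblet, its cup 38 mm across at heights 52 to 85 mm on a thin stem; round dark wooden base 48 mm across, 18 mm high. Loose, starts upright on the table. Origin: centre of underside, z up. Round about z; grip the cup at 66 mm height.
- pad_a: A grey felt-covered disc, 68 mm across, 4 mm thick, fixed on the pale wooden display board (580 x 110 mm, 18 mm thick); four equal pads in a row along it, 80 to 96 mm apart. Origin: centre of its underside; its top, where a trophy stands, is 22 mm above the table. x across the board (away from the robot), y along it. The end pad on the board's +y side (robot's left).
- pad_b: A grey felt-covered disc, 68 mm across, 4 mm thick, fixed on the pale wooden display board (580 x 110 mm, 18 mm thick); four equal pads in a row along it, 80 to 96 mm apart. Origin: centre of its underside; its top, where a trophy stands, is 22 mm above the table. x across the board (away from the robot), y along it. Second from the board's +y end.
- pad_c: A grey felt-covered disc, 68 mm across, 4 mm thick, fixed on the pale wooden display board (580 x 110 mm, 18 mm thick); four equal pads in a row along it, 80 to 96 mm apart. Origin: centre of its underside; its top, where a trophy stands, is 22 mm above the table. x across the board (away from the robot), y along it. Third from the board's +y end.
- pad_d: A grey felt-covered disc, 68 mm across, 4 mm thick, fixed on the pale wooden display board (580 x 110 mm, 18 mm thick); four equal pads in a row along it, 80 to 96 mm apart. Origin: centre of its underside; its top, where a trophy stands, is 22 mm above the table. x across the board (away from the robot), y along it. The end pad on the board's -y side (robot's right).
- team_photo: Framed team photo, 90 mm wide, 110 tall, 12 thick, dark wooden frame, fixed upright on the board beyond one end of the row, centre about 106 mm from the nearest pad's; which end varies (a fixed pile of small books, 45 mm high, is at the other). Picture looks away from the robot. Origin: centre of its lower edge, on the board's top; x across the board, y along it.
There are look-alikes about, which are no part of the job. What is shaped like the trophy_slab but purple is not meant.

How it is judged:
By the outcome, as a careful person would: the job done as asked, in the order asked, and still so for the second after the job is handed in, with the robot touching nothing.
It also fails if it takes over 112 s, if anything falls off the work surface, if the arm or the gripper's body presses on something with over 40 N, if the wrist force passes 120 N, or if a joint passes its speed limit or range.

## Working session

There is one attempt and no reset: what is moved stays moved. The work goes in short steps, Python scripts to look and compute and a tool call to move; the robot and the scene stay as the last step left them, time stands still between calls to the robot, and variables do not carry over. Pictures are saved under pics/ and viewed, at most 14 in all, crops included, and the job is handed in when it is done.

Besides the shell and the picture viewer there is one more tool, called after "Emit:" as name(argument=value, ...), one argument or row to a line, values as JSON. move_arm: Moves the arm, as the interface text tells. Its arguments: {"type":"object","properties":{"commands":{"type":"array"}},"required":["commands"]}

```bash
mkdir -p pics; python3 - <<'E'
from cell import *
import cv2
for n in("top","side"):
    cv2.imwrite(f"pics/{n}0.png",read_camera(n)); i=camera_info(n); print(n,i["K"],i["cam_to_world"])
s=state();print(s["t"],s["eef_pos"],s["tcp_rot"],s["opening"])
E
```

```text
top [[408.70924304   0.         324.24144334]
 [  0.         408.70924304 201.08290899]
 [  0.           0.           1.        ]] [[ 1.05160125e-02 -9.92062428e-01  1.25305839e-01  3.75490166e+02]
 [-9.99943405e-01 -1.02310355e-02  2.91759260e-03  2.47954311e+01]
 [-1.61242551e-03 -1.25329429e-01 -9.92113872e-01  1.05772141e+03]
 [ 0.00000000e+00  0.00000000e+00  0.00000000e+00  1.00000000e+00]]
side [[361.86201925   0.         319.17145913]
 [  0.         361.86201925 204.03251516]
 [  0.           0.           1.        ]] [[ 8.55501046e-01 -3.78212854e-01  3.53656610e-01  2.61507915e+02]
 [-5.17459314e-01 -5.99652482e-01  6.10452913e-01 -4.09241319e+02]
 [-1.88100745e-02 -7.05246013e-01 -7.08713089e-01  5.66475751e+02]
 [ 0.00000000e+00  0.00000000e+00  0.00000000e+00  1.00000000e+00]]
0.1 [145.90862842 607.51491028 214.12216343] [-3.14061812e+00 -9.45061158e-05  2.90579424e+00] 1.001996713278584
```

View pics/top0.png

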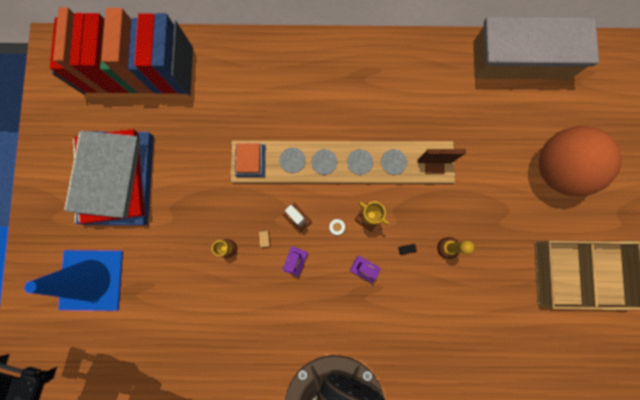

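View pics/side0.png

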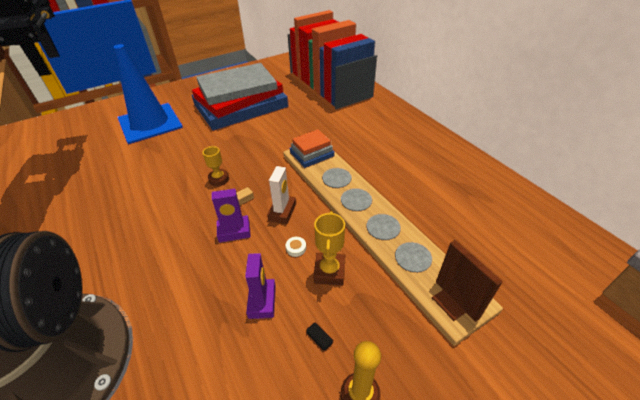

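The photo is at the -y end, at top (440,158), so column→pad_d (394,162), cup→pad_c (360,162), slab→pad_b (324,162) and goblet→pad_a (292,161). Trophies in the top view: column (455,248), cup (374,214), white slab (294,216), goblet (222,248). The look-alikes are the purple slabs at (295,262) and (366,269), so the white one is the target. I'll check with close crops.

```bash
python3 - <<'E'
import cv2
a=cv2.imread("pics/top0.png");b=cv2.imread("pics/side0.png")
def g(im,x,y,w,h,k,n):
    c=cv2.resize(im[y:y+h,x:x+w],None,fx=k,fy=k,interpolation=cv2.INTER_CUBIC)
    for i in range(0,w,20):
        cv2.line(c,(i*k,0),(i*k,5),(255,255,255),1);cv2.putText(c,str(x+i),(i*k,14),0,.35,(255,255,255))
    for j in range(0,h,20): cv2.line(c,(0,j*k),(5,j*k),(255,255,255),1);cv2.putText(c,str(y+j),(6,j*k+4),0,.35,(255,255,255))
    return c
import numpy as np
c1=g(a,270,140,160,96,5,0); cv2.imwrite("pics/t1.png",c1)
c2=g(a,205,228,60,40,6,0);c3=g(a,430,228,60,40,6,0);c4=g(b,200,140,100,90,3,0);c5=g(b,310,200,60,90,3,0);c6=g(b,335,330,60,70,3,0)
o=np.zeros((560,760,3),np.uint8)
for c,x,y in((c2,0,0),(c3,380,0),(c4,0,260),(c5,320,260),(c6,520,260)): o[y:y+c.shape[0],x:x+c.shape[1]]=c
cv2.imwrite("pics/t2.png",o)
E
```

```text
(no output)
```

View pics/t1.png

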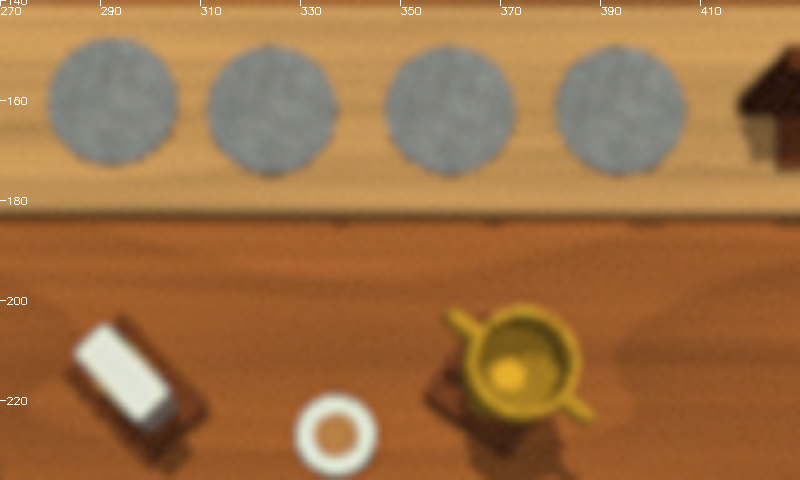

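View pics/t2.png

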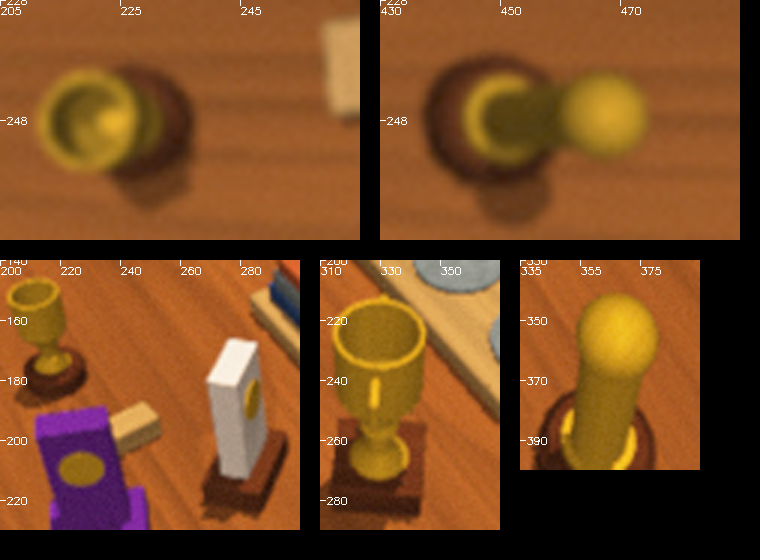

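White slab at (294,214) confirmed against the purple ones; cup rim is at (374,212), goblet rim at (219,248), ball at (467,247), and pads at rows 160–162.

```bash
cat >h.py <<'E'
from cell import *
import numpy as np,cv2
def W(n,u,v,z):
    i=camera_info(n);T=np.array(i["cam_to_world"]);d=T[:3,:3]@np.linalg.inv(np.array(i["K"]))@[u,v,1];o=T[:3,3]
    return (o+d*(z-o[2])/d[2])[:2].round(1)
E
python3 - <<'E'
from h import *
f=.4
for n,u,v,z in[("a",292.6,160.4,22),("b",324.4,162,22),("c",360.2,162,22),("d",394.2,162,22),("cup",374.6,212.4,135),("h1",360.4,203,125),("h2",387.6,222.6,125),("slab",294.6,214.2,110),("s1",287.8,207.4,110),("s2",301.4,221.4,110),("gob",219.7,248,85),("ball",467.3,247.2,144),("colring",450.2,247.7,30)]: print(n,W("top",u-f,v-f,z))
for n,u,v,z in[("a",337,177.5,22),("d",414,257.5,22),("cup",329.5,224,135),("slab",277,174,110),("gob",211,149.5,85),("ball",367.5,355,144)]: print("side",n,W("side",u-.3,v-.3,z))
E
```

```text
a [612.6 111.9]
b [609.2  29.5]
c [610.1 -63. ]
d [ 611.  -150.9]
cup [468.3 -86. ]
h1 [490.6 -54.7]
h2 [ 446.1 -116.8]
slab [464.6  97.2]
s1 [480.4 113.4]
s2 [448.   81.1]
gob [384.9 274.8]
ball [ 391.8 -290.4]
colring [ 392.2 -287. ]
side a [612.  112.5]
side d [ 609.  -151.3]
side cup [467.4 -84. ]
side slab [462.4  99.5]
side gob [386.3 282.4]
side ball [ 391.7 -286.4]
```

Emit:
move_arm(
  commands=[
    [[0,-3.8,0],[0,0,-8.5],1],
    [[0,-3.8,0],[0,0,-8.5],1],
    [[0,-3.8,0],[0,0,-8.5],1],
    [[0,-3.8,0],[0,0,-8.5],1],
    [[3,-2.2,0],[0,0,-8.5],1],
    [[3,-2.2,0],[0,0,-8.5],1],
    [[3,-2.2,0],[0,0,-8.5],1],
    [[3,-2.2,0],[0,0,-8.5],1],
    [[3,-2.2,0],[0,0,-8.5],1],
    [[3,-2.2,0],[0,0,0],1],
  ],
)

```text
t: 1.1
eef_pos: [327.0, 322.6, 214.6]
tcp_rot: [-3.142, 0.0, 1.565]
ft_force: [0.5, 0.9, -0.7]
opening: 0.998
grip_force: 0.0
```

Emit:
move_arm(
  commands=[
    [[2.9,-2.3,0],[0,0,0],1],
    [[2.9,-2.3,0],[0,0,0],1],
    [[0,0,-3.5],[0,0,0],1],
    [[0,0,-3.5],[0,0,0],1],
    [[0,0,0],[0,0,0],1],
    [[0,0,0],[0,0,0],1],
  ],
)

```text
t: 1.7
eef_pos: [384.0, 277.8, 145.0]
tcp_rot: [-3.141, 0.001, 1.571]
ft_force: [-0.7, -0.2, 0.6]
opening: 0.998
grip_force: 0.0
```

```bash
python3 - <<'E'
from h import *
s=state();print(s["eef_pos"],s["tcp_rot"],s["ft_force"])
a=read_camera("top");b=read_camera("side")
c=lambda im,x,y:cv2.resize(im[y:y+100,x:x+75],None,fx=5,fy=5,interpolation=cv2.INTER_CUBIC)
cv2.imwrite("pics/g1.png",np.hstack([c(a,185,200),c(b,175,110)]))
def P(n,p):
    i=camera_info(n);T=np.linalg.inv(np.array(i["cam_to_world"]));q=T[:3,:3]@p+T[:3,3];q=np.array(i["K"])@q;return (q[:2]/q[2]).round(1)
for z in(85,0): print(P("side",[385,275,z]),P("top",[385,275,z]))
E
```

```text
[384.00572981 277.80400517 145.00183841] [-3.14059066e+00  5.76110342e-04  1.57072656e+00] [-0.67276164 -0.22945018  0.64668646]
[211.3 151.1] [219.2 247.5]
[219.5 179.9] [227.7 248. ]
```

View pics/g1.png

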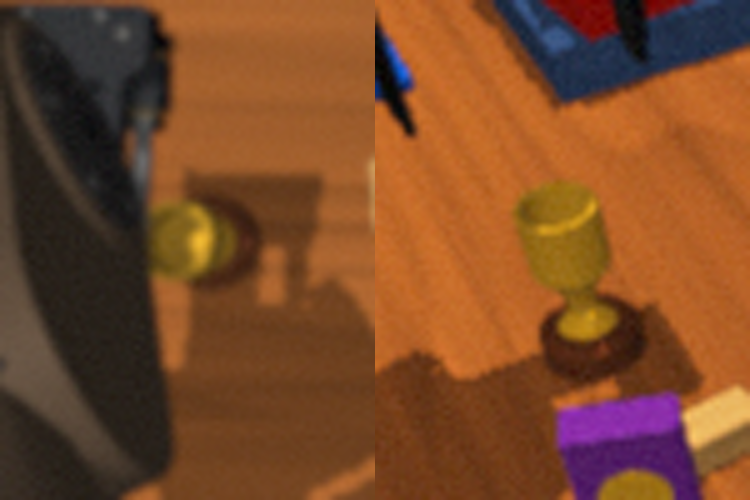

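The side view shows the rim at (211.4,151.8), which matches the projection of (385,275). Descending and gripping.

Emit:
move_arm(
  commands=[
    [[0.1,-0.28,-2.5],[0,0,0],1],
    [[0,0,-2.5],[0,0,0],1],
    [[0,0,-2.5],[0,0,0],1],
    [[0,0,-2.3],[0,0,0],1],
    [[0,0,0],[0,0,0],1],
    [[0,0,0],[0,0,0],0],
    [[0,0,0],[0,0,0],0],
    [[0,0,0],[0,0,0],0],
    [[0,0,0],[0,0,0],0],
    [[0,0,0],[0,0,0],0],
  ],
)

```text
t: 2.8
eef_pos: [385.2, 275.0, 47.2]
tcp_rot: [3.141, -0.0, 1.571]
ft_force: [-0.3, 0.5, -0.5]
opening: 0.636
grip_force: 0.0
```

Emit:
move_arm(
  commands=[
    [[0,0,0],[0,0,0],0],
    [[0,0,0],[0,0,0],0],
    [[0,0,0],[0,0,0],0],
    [[0,0,0],[0,0,0],0],
    [[0,0,0],[0,0,0],0],
  ],
)

```text
t: 3.3
eef_pos: [384.8, 274.9, 46.6]
tcp_rot: [-3.141, 0.0, 1.571]
ft_force: [-1.9, -0.7, 2.2]
opening: 0.378
grip_force: 30.0
```

Emit:
move_arm(
  commands=[
    [[0,0,2],[0,0,0],0],
    [[0,0,3.5],[0,0,0],0],
    [[0,0,3.5],[0,0,0],0],
    [[2,-1.4,0],[0,0,0],0],
    [[3,-2.2,0],[0,0,0],0],
    [[3,-2.2,0],[0,0,0],0],
    [[3,-2.2,0],[0,0,0],0],
    [[3,-2.2,0],[0,0,0],0],
    [[3,-2.2,0],[0,0,0],0],
    [[3,-2,0],[0,0,0],0],
  ],
)

```text
t: 4.3
eef_pos: [586.0, 129.6, 136.2]
tcp_rot: [-3.141, 0.0, 1.57]
ft_force: [0.1, 0.0, -2.0]
opening: 0.381
grip_force: 30.0
```

Emit:
move_arm(
  commands=[
    [[2,-1.3,0],[0,0,0],0],
    [[0.7,-0.6,-2],[0,0,0],0],
    [[0,0,-2],[0,0,0],0],
    [[0,0,-1.5],[0,0,0],0],
    [[0,0,0],[0,0,0],0],
    [[0,0,0],[0,0,0],0],
  ],
)

```text
t: 4.9
eef_pos: [612.0, 111.9, 81.6]
tcp_rot: [-3.141, 0.0, 1.571]
ft_force: [-1.0, -0.3, -2.1]
opening: 0.382
grip_force: 30.0
```

```bash
cat >>h.py <<'E'
def P(n,p):
    i=camera_info(n);T=np.linalg.inv(np.array(i["cam_to_world"]));q=T[:3,:3]@p+T[:3,3];q=np.array(i["K"])@q;return (q[:2]/q[2]).round(1)
E
python3 - <<'E'
from h import *
s=state();print(s["t"],s["eef_pos"],s["tcp_rot"],s["ft_force"],s["grip_force"])
b=read_camera("side")
cv2.imwrite("pics/g2.png",cv2.resize(b[110:210,260:400],None,fx=5,fy=5,interpolation=cv2.INTER_CUBIC))
E
```

```text
4.9 [611.98571437 111.93329474  81.6402556 ] [-3.14111084e+00  7.85994653e-05  1.57062762e+00] [-1.02991867 -0.27320294 -2.1499678 ] 29.999712525168434
```

View pics/g2.png

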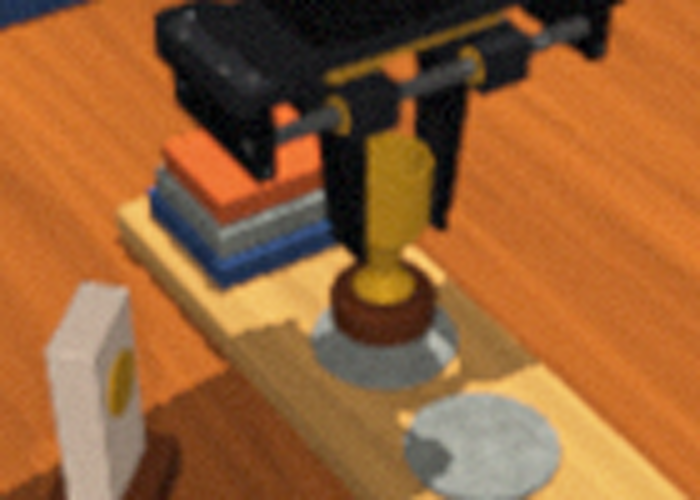

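The goblet hangs upright above pad_a's centre. Lowering gently.

Emit:
move_arm(
  commands=[
    [[0,0,-0.5],[0,0,0],0],
    [[0,0,-0.4],[0,0,0],0],
    [[0,0,-0.2],[0,0,0],0],
    [[0,0,-0.1],[0,0,0],0],
    [[0,0,0],[0,0,0],0],
    [[0,0,0],[0,0,0],0],
  ],
)

```text
t: 5.55
eef_pos: [612.0, 112.0, 69.7]
tcp_rot: [3.141, 0.0, 1.571]
ft_force: [-0.4, -0.1, -2.4]
opening: 0.383
grip_force: 30.0
```

Emit:
move_arm(
  commands=[
    [[0,0,-0.05],[0,0,0],0],
    [[0,0,-0.05],[0,0,0],0],
    [[0,0,0],[0,0,0],0],
    [[0,0,0],[0,0,0],0],
  ],
)

```text
t: 5.95
eef_pos: [612.0, 111.9, 68.7]
tcp_rot: [3.141, 0.0, 1.571]
ft_force: [0.1, -0.0, -0.9]
opening: 0.382
grip_force: 30.0
```

Emit:
move_arm(
  commands=[
    [[0,0,0],[0,0,0],0.8],
    [[0,0,0],[0,0,0],0.8],
    [[0,0,0],[0,0,0],0.8],
    [[0,0,0],[0,0,0],0.8],
    [[0,0,0],[0,0,0],0.8],
    [[0,0,2],[0,0,0],0.8],
    [[0,0,3.5],[0,0,0],0.8],
    [[0,0,3.8],[0,0,0],0.8],
    [[0,0,0],[0,0,0],0.8],
  ],
)

```text
t: 6.85
eef_pos: [613.9, 112.1, 166.6]
tcp_rot: [3.134, -0.001, 1.571]
ft_force: [0.8, 0.2, -0.0]
opening: 0.798
grip_force: 0.0
```

Emit:
move_arm(
  commands=[
    [[-2,-0.2,0],[0,0,-7.5],0.8],
    [[-3,-0.2,0],[0,0,-7.5],0.8],
    [[-3,-0.3,0],[0,0,-7.5],0.8],
    [[-3,-0.3,0],[0,0,-7.5],0.8],
    [[-3,-0.3,0],[0,0,-7.5],0.8],
    [[-0.8,0,0],[0,0,-7.5],0.8],
    [[0,0,0],[0,0,0],0.8],
    [[0,0,0],[0,0,0],0.8],
  ],
)

```text
t: 7.65
eef_pos: [464.6, 99.0, 161.6]
tcp_rot: [3.141, -0.0, 0.789]
ft_force: [0.5, 0.3, 0.3]
opening: 0.797
grip_force: 0.0
```

```bash
python3 - <<'E'
from h import *
s=state();print(s["t"],s["eef_pos"],s["tcp_rot"],s["opening"])
b=read_camera("side")
cv2.imwrite("pics/s1.png",cv2.resize(b[110:230,220:380],None,fx=5,fy=5,interpolation=cv2.INTER_CUBIC))
print(P("side",[463.5,98,110]),P("side",[463.5,98,22]),P("side",[612.2,112,22]))
E
```

```text
7.65 [464.55206356  98.95203117 161.62998701] [ 3.14114480e+00 -4.21103616e-04  7.89027090e-01] 0.7969026246163002
[277.5 173.9] [281.7 205.6] [336.9 177.3]
```

View pics/s1.png

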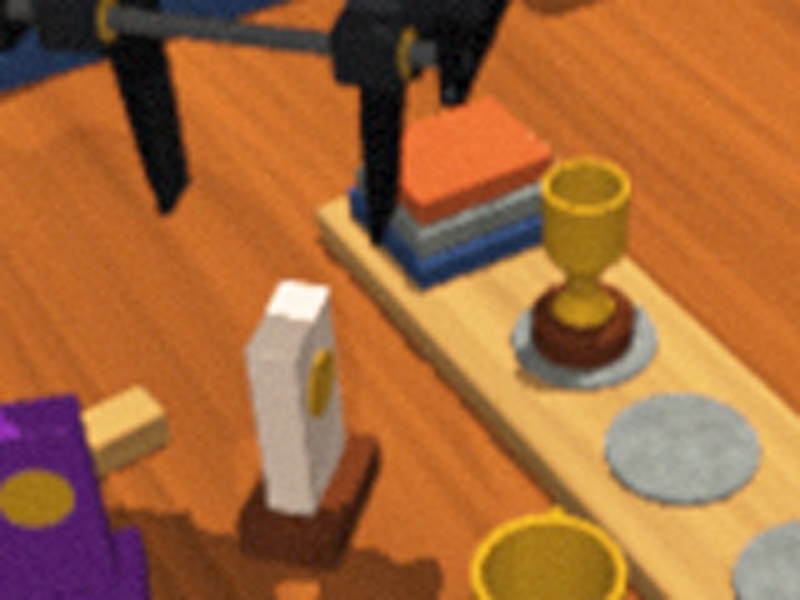

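The goblet stands centred on pad_a, and the fingers straddle the white slab at side px (277.6,173), as predicted.

Emit:
move_arm(
  commands=[
    [[-0.1,-0.1,-2.6],[0,0,0],0.8],
    [[0,0,-2.5],[0,0,0],0.8],
    [[0,0,-2.5],[0,0,0],0.8],
    [[0,0,-2],[0,0,0],0.8],
    [[0,0,0],[0,0,0],0.4],
    [[0,0,0],[0,0,0],0.3],
    [[0,0,0],[0,0,0],0],
    [[0,0,0],[0,0,0],0],
    [[0,0,0],[0,0,0],0],
    [[0,0,0],[0,0,0],0],
  ],
)

```text
t: 8.7
eef_pos: [463.2, 97.9, 66.1]
tcp_rot: [3.141, -0.001, 0.785]
ft_force: [-0.0, 0.0, 0.2]
opening: 0.354
grip_force: 0.0
```

Emit:
move_arm(
  commands=[
    [[0,0,0],[0,0,0],0],
    [[0,0,0],[0,0,0],0],
    [[0,0,0],[0,0,0],0],
    [[0,0,0],[0,0,0],0],
  ],
)

```text
t: 9.1
eef_pos: [462.9, 97.9, 65.6]
tcp_rot: [-3.142, 0.0, 0.785]
ft_force: [-0.3, 0.2, -1.0]
opening: 0.21
grip_force: 30.0
```

Emit:
move_arm(
  commands=[
    [[0,0,2],[0,0,0],0],
    [[0,0,3],[0,0,0],0],
    [[0,0,2],[0,0,0],0],
    [[1,-1,0],[0,0,7.5],0],
    [[2,-2,0],[0,0,7.5],0],
    [[3,-2,0],[0,0,7.5],0],
    [[3,-1,0],[0,0,7.5],0],
    [[3,-0.8,0],[0,0,7.5],0],
    [[2,0,0],[0,0,7.5],0],
    [[0.6,0,0],[0,0,0],0],
  ],
)

```text
t: 10.1
eef_pos: [610.3, 29.5, 135.0]
tcp_rot: [-3.142, -0.0, 1.572]
ft_force: [0.1, -0.1, -2.1]
opening: 0.208
grip_force: 30.0
```

Emit:
move_arm(
  commands=[
    [[0,0,-2],[0,0,0],0],
    [[0,0,-1.5],[0,0,0],0],
    [[0,0,0],[0,0,0],0],
    [[0,0,0],[0,0,0],0],
  ],
)

```text
t: 10.5
eef_pos: [608.5, 30.1, 100.8]
tcp_rot: [-3.141, -0.0, 1.569]
ft_force: [0.4, 0.8, -2.4]
opening: 0.209
grip_force: 30.0
```

```bash
python3 - <<'E'
from h import *
s=state();print(s["t"],s["eef_pos"],s["tcp_rot"],s["ft_force"])
b=read_camera("side")
cv2.imwrite("pics/s2.png",cv2.resize(b[110:230,280:430],None,fx=5,fy=5,interpolation=cv2.INTER_CUBIC))
print(P("side",[609.2,29.5,22]))
E
```

```text
10.5 [608.53530786  30.0992927  100.81761756] [-3.14091435e+00 -4.58402293e-05  1.56890792e+00] [ 0.43099673  0.80175243 -2.35205876]
[356.8 199.1]
```

View pics/s2.png

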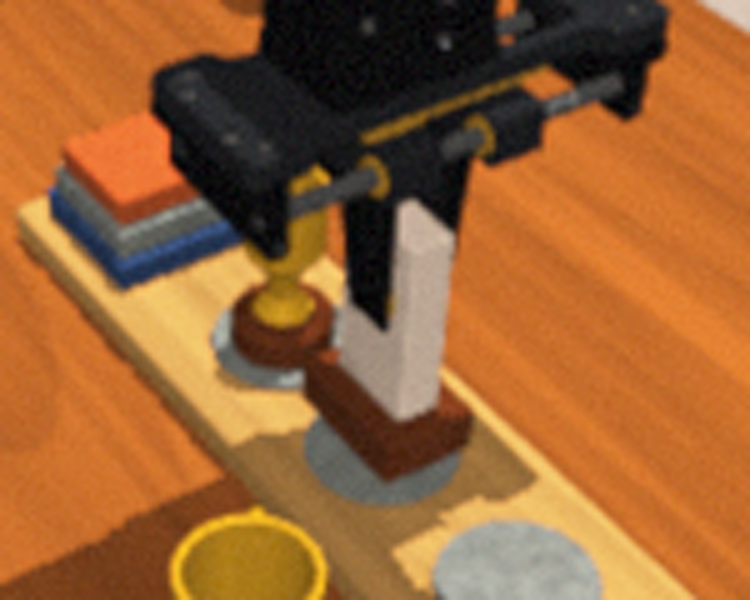

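The slab is upright above pad_b, roughly centred. Lowering.

Emit:
move_arm(
  commands=[
    [[0.05,-0.05,-0.5],[0,0,0],0],
    [[0,0,-0.4],[0,0,0],0],
    [[0,0,-0.2],[0,0,0],0],
    [[0,0,-0.1],[0,0,0],0],
    [[0,0,0],[0,0,0],0],
    [[0,0,0],[0,0,0],0],
  ],
)

```text
t: 11.15
eef_pos: [609.6, 29.4, 88.7]
tcp_rot: [3.141, 0.0, 1.571]
ft_force: [0.3, -0.4, -2.5]
opening: 0.208
grip_force: 30.0
```

Emit:
move_arm(
  commands=[
    [[0,0,-0.05],[0,0,0],0],
    [[0,0,0],[0,0,0],0],
    [[0,0,0],[0,0,0],0],
  ],
)

```text
t: 11.45
eef_pos: [609.5, 29.4, 88.2]
tcp_rot: [3.141, 0.0, 1.571]
ft_force: [0.2, -0.5, -1.5]
opening: 0.21
grip_force: 30.0
```

Emit:
move_arm(
  commands=[
    [[0,0,-0.03],[0,0,0],0],
    [[0,0,0],[0,0,0],0],
    [[0,0,0],[0,0,0],0.6],
    [[0,0,0],[0,0,0],0.6],
    [[0,0,0],[0,0,0],0.6],
    [[0,0,0],[0,0,0],0.6],
    [[0,0,2],[0,0,0],0.6],
    [[0,0,3.5],[0,0,0],0.8],
    [[0,0,3.5],[0,0,0],1],
    [[0,0,0.5],[0,0,0],1],
  ],
)

```text
t: 12.45
eef_pos: [611.0, 29.4, 187.0]
tcp_rot: [3.135, 0.0, 1.571]
ft_force: [0.5, -0.2, 0.6]
opening: 0.797
grip_force: 0.0
```

Emit:
move_arm(
  commands=[
    [[-2,-1.5,0],[0,0,-7.1],1],
    [[-3,-2.5,0],[0,0,-7.1],1],
    [[-3,-2.5,0],[0,0,-7.1],1],
    [[-3,-2.5,0],[0,0,-7.1],1],
    [[-3,-2.4,0],[0,0,-7.1],1],
    [[0,0,0],[0,0,0],1],
    [[0,0,0],[0,0,0],1],
  ],
)

```text
t: 13.15
eef_pos: [469.4, -85.0, 182.9]
tcp_rot: [3.141, -0.0, 0.951]
ft_force: [1.0, 0.1, 0.3]
opening: 0.999
grip_force: 0.0
```

```bash
python3 - <<'E'
from h import *
s=state();print(s["t"],s["eef_pos"],s["tcp_rot"],s["opening"])
b=read_camera("side")
cv2.imwrite("pics/c1.png",cv2.resize(b[150:300,280:440],None,fx=4,fy=4,interpolation=cv2.INTER_CUBIC))
print(P("side",[468,-85,135]),P("side",[468,-85,24]),P("side",[609.4,29.5,132]),P("side",[609.4,29.5,44]))
E
```

```text
13.15 [469.42055216 -84.9858907  182.88445782] [ 3.14118836e+00 -1.98633588e-04  9.50556098e-01] 0.9994938445898739
[329.8 224. ] [329.7 264.8] [360.  158.3] [357.4 191.6]
```

View pics/c1.png

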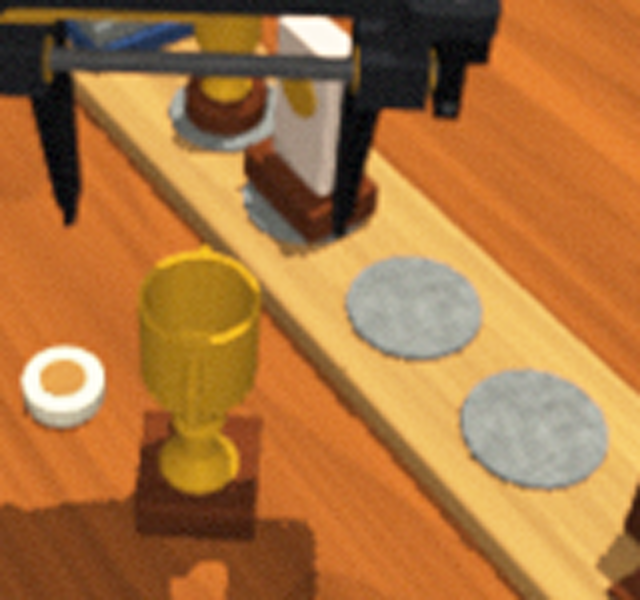

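The slab stands on pad_b, and the cup rim at side (329.6,224.4) matches (468,-85) with the fingers on either side. Descending.

Emit:
move_arm(
  commands=[
    [[-0.1,0,-2.5],[0,0,0],1],
    [[0,0,-2.5],[0,0,0],1],
    [[0,0,-2.2],[0,0,0],1],
    [[0,0,-1.5],[0,0,0],1],
    [[0,0,0],[0,0,0],0.7],
    [[0,0,0],[0,0,0],0],
    [[0,0,0],[0,0,0],0],
    [[0,0,0],[0,0,0],0],
    [[0,0,0],[0,0,0],0],
    [[0,0,0],[0,0,0],0],
  ],
)

```text
t: 14.2
eef_pos: [468.6, -84.6, 96.2]
tcp_rot: [3.141, -0.0, 0.951]
ft_force: [-1.6, 1.0, 0.8]
opening: 0.549
grip_force: 0.5
```

Emit:
move_arm(
  commands=[
    [[0,0,0],[0,0,0],0],
    [[0,0,0],[0,0,0],0],
    [[0,0,0],[0,0,0],0],
  ],
)

```text
t: 14.5
eef_pos: [468.4, -84.5, 96.1]
tcp_rot: [3.141, -0.0, 0.951]
ft_force: [-2.1, 1.7, 6.4]
opening: 0.513
grip_force: 30.0
```

Emit:
move_arm(
  commands=[
    [[0,0,2],[0,0,0],0],
    [[0,0,3],[0,0,0],0],
    [[0,0,1.5],[0,0,0],0],
    [[2,0,0],[0,0,7.1],0],
    [[3,0,0],[0,0,7.1],0],
    [[3,0,0],[0,0,7.1],0],
    [[3,1,0],[0,0,7.1],0],
    [[2,1,0],[0,0,7.1],0],
    [[1.2,0.15,0],[0,0,0],0],
    [[0,0,-1.2],[0,0,0],0],
  ],
)

```text
t: 15.5
eef_pos: [611.9, -62.8, 148.7]
tcp_rot: [3.14, 0.0, 1.571]
ft_force: [0.0, -0.3, -4.3]
opening: 0.508
grip_force: 30.0
```

Emit:
move_arm(
  commands=[
    [[0,0,-1.2],[0,0,0],0],
    [[0,0,-0.8],[0,0,0],0],
    [[0,0,0],[0,0,0],0],
    [[0,0,0],[0,0,0],0],
  ],
)

```text
t: 15.9
eef_pos: [610.1, -63.3, 128.7]
tcp_rot: [-3.141, -0.0, 1.57]
ft_force: [-0.4, -0.3, -3.6]
opening: 0.509
grip_force: 30.0
```

```bash
python3 - <<'E'
from h import *
s=state();print(s["t"],s["eef_pos"],s["tcp_rot"],s["ft_force"])
b=read_camera("side")
cv2.imwrite("pics/c2.png",cv2.resize(b[130:280,290:450],None,fx=4,fy=4,interpolation=cv2.INTER_CUBIC))
p=s["eef_pos"];print(P("side",[610.1,-63,22]),P("side",[p[0],p[1],p[2]+39]),P("side",[p[0],p[1],p[2]-72]))
E
```

```text
15.9 [610.1484923  -63.2675233  128.72211717] [-3.14117074e+00 -1.35630114e-04  1.57009660e+00] [-0.41043775 -0.2637315  -3.64767867]
[384.1 226.4] [393.5 170. ] [386.2 214.5]
```

View pics/c2.png

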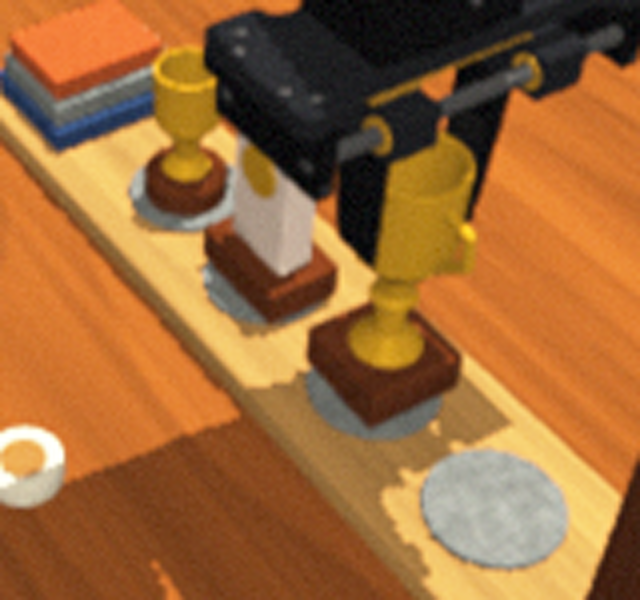

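The cup is upright above pad_c. Lowering.

Emit:
move_arm(
  commands=[
    [[0,0,-0.4],[0,0,0],0],
    [[0,0,-0.3],[0,0,0],0],
    [[0,0,-0.2],[0,0,0],0],
    [[0,0,-0.1],[0,0,0],0],
    [[0,0,0],[0,0,0],0],
    [[0,0,0],[0,0,0],0],
  ],
)

```text
t: 16.55
eef_pos: [610.5, -63.1, 118.9]
tcp_rot: [3.141, 0.0, 1.571]
ft_force: [-0.5, 0.3, -4.3]
opening: 0.51
grip_force: 30.0
```

Emit:
move_arm(
  commands=[
    [[0,0,-0.05],[0,0,0],0],
    [[0,0,0],[0,0,0],0],
    [[0,0,0],[0,0,0],0],
  ],
)

```text
t: 16.85
eef_pos: [610.5, -63.1, 118.4]
tcp_rot: [3.141, 0.0, 1.571]
ft_force: [0.2, 0.4, -4.1]
opening: 0.508
grip_force: 30.0
```

Emit:
move_arm(
  commands=[
    [[0,0,-0.05],[0,0,0],0],
    [[0,0,0],[0,0,0],0],
    [[0,0,0],[0,0,0],0],
  ],
)

```text
t: 17.15
eef_pos: [610.6, -63.1, 118.2]
tcp_rot: [3.141, 0.0, 1.571]
ft_force: [-1.4, 0.3, 2.1]
opening: 0.51
grip_force: 30.0
```

Emit:
move_arm(
  commands=[
    [[0,0,0],[0,0,0],0.9],
    [[0,0,0],[0,0,0],0.9],
    [[0,0,0],[0,0,0],0.9],
    [[0,0,0],[0,0,0],0.9],
    [[0,0,0],[0,0,0],0.9],
    [[0,0,2],[0,0,0],0.9],
    [[0,0,3.5],[0,0,0],0.9],
    [[0,0,2.5],[0,0,0],0.9],
    [[-2.2,-2.3,0],[0,0,0],0.9],
    [[-2.5,-2.5,0],[0,0,0],0.9],
  ],
)

```text
t: 18.15
eef_pos: [563.5, -111.1, 198.5]
tcp_rot: [3.14, 0.001, 1.572]
ft_force: [0.3, -0.7, -0.2]
opening: 0.904
grip_force: 0.0
```

Emit:
move_arm(
  commands=[
    [[-2.5,-2.5,0],[0,0,0],0.9],
    [[-2.5,-2.5,0],[0,0,0],0.9],
    [[-2.5,-2.5,0],[0,0,0],0.9],
    [[-2.5,-2.5,0],[0,0,0],0.9],
    [[-2.5,-2.5,0],[0,0,0],0.9],
    [[-2.5,-2.5,0],[0,0,0],0.9],
    [[-2.2,-2.7,0],[0,0,0],0.9],
    [[0,0,0],[0,0,0],0.9],
    [[0,0,0],[0,0,0],0.9],
  ],
)

```text
t: 19.05
eef_pos: [391.3, -288.4, 197.9]
tcp_rot: [3.141, 0.0, 1.569]
ft_force: [0.8, 0.9, -0.7]
opening: 0.897
grip_force: 0.0
```

```bash
python3 - <<'E'
from h import *
s=state();print(s["t"],s["eef_pos"],s["tcp_rot"],s["opening"])
b=read_camera("side")
cv2.imwrite("pics/k1.png",cv2.resize(b[140:400,260:460],None,fx=2.3,fy=2.3,interpolation=cv2.INTER_CUBIC))
print(P("side",[391.8,-288,144]),P("side",[391.8,-288,26]))
E
```

```text
19.05 [ 391.28885224 -288.41286365  197.93538043] [3.14124731e+00 1.54569397e-05 1.56876964e+00] 0.8969176678131248
[368.1 355.8] [361.5 390.4]
```

View pics/k1.png

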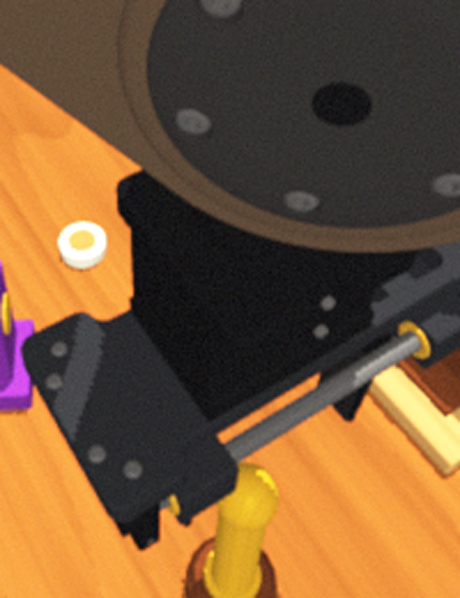

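The ball at side (368.2,355.2) matches (391.8,-288). Descending on the column.

Emit:
move_arm(
  commands=[
    [[0,0,-2.5],[0,0,0],0.9],
    [[0,0,-2.9],[0,0,0],0.9],
    [[0,0,-3],[0,0,0],0.9],
    [[0,0,-2],[0,0,0],0.9],
    [[0,0,0],[0,0,0],0.5],
    [[0,0,0],[0,0,0],0.4],
    [[0,0,0],[0,0,0],0],
    [[0,0,0],[0,0,0],0],
    [[0,0,0],[0,0,0],0],
    [[0,0,0],[0,0,0],0],
  ],
)

```text
t: 20.1
eef_pos: [391.6, -288.2, 94.3]
tcp_rot: [3.141, 0.001, 1.571]
ft_force: [1.0, 0.4, 0.0]
opening: 0.454
grip_force: 0.0
```

Emit:
move_arm(
  commands=[
    [[0,0,0],[0,0,0],0],
    [[0,0,0],[0,0,0],0],
    [[0,0,0],[0,0,0],0],
    [[0,0,0],[0,0,0],0],
    [[0,0,0],[0,0,0],0],
  ],
)

```text
t: 20.6
eef_pos: [391.5, -288.1, 94.0]
tcp_rot: [3.141, 0.0, 1.571]
ft_force: [-2.2, 0.2, 5.6]
opening: 0.325
grip_force: 30.0
```

```bash
python3 - <<'E'
from h import *
s=state();print(s["t"],s["eef_pos"],s["opening"],s["moment"])
b=read_camera("side");a=read_camera("top")
c=lambda im,x,y:cv2.resize(im[y:y+100,x:x+80],None,fx=5,fy=5,interpolation=cv2.INTER_CUBIC)
cv2.imwrite("pics/k2.png",np.hstack([c(b,320,300),c(a,420,200)]))
E
```

```text
20.6 [ 391.50116169 -288.13976477   94.00825601] 0.32455316182319205 [-0.1111036   0.3228472  -0.03982621]
```

View pics/k2.png

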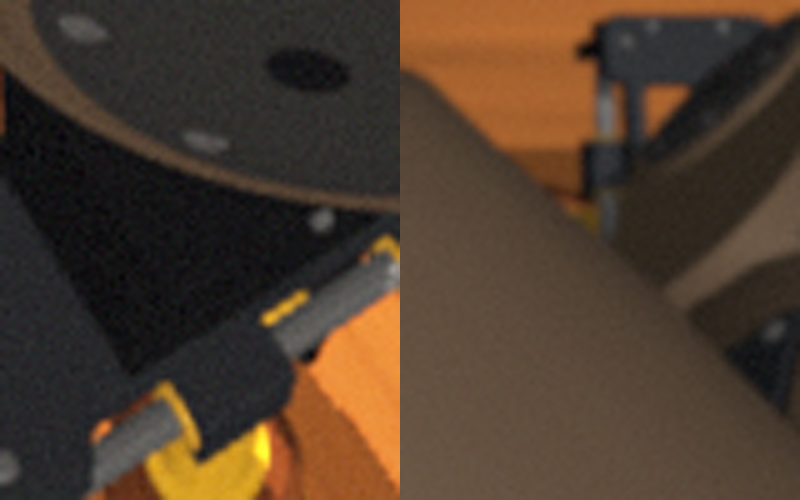

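Emit:
move_arm(
  commands=[
    [[0,0,0],[0,0,0],0],
    [[0,0,0],[0,0,0],0],
    [[0,0,0],[0,0,0],0],
  ],
)

```text
t: 21.0
eef_pos: [391.5, -288.1, 94.0]
tcp_rot: [3.141, 0.0, 1.571]
ft_force: [-1.3, -0.1, 4.7]
opening: 0.32
grip_force: 30.0
```

Emit:
move_arm(
  commands=[
    [[0,0,0.3],[0,0,0],0],
    [[0,0,0.5],[0,0,0],0],
    [[0,0,0.5],[0,0,0],0],
    [[0,0,0],[0,0,0],0],
    [[0,0,0],[0,0,0],0],
    [[0,0,0],[0,0,0],0],
  ],
)

```text
t: 21.6
eef_pos: [391.4, -288.0, 106.8]
tcp_rot: [-3.142, -0.0, 1.571]
ft_force: [0.2, -0.6, -3.9]
opening: 0.323
grip_force: 30.0
```

Emit:
move_arm(
  commands=[
    [[0,0,1.5],[0,0,0],0],
    [[0,0,2],[0,0,0],0],
    [[0,0,1.7],[0,0,0],0],
    [[0.5,1.2,0],[0,0,0],0],
    [[1,2.3,0],[0,0,0],0],
    [[1,2.3,0],[0,0,0],0],
    [[1,2.3,0],[0,0,0],0],
    [[1.4,2.2,0],[0,0,0],0],
    [[2,1.5,0],[0,0,0],0],
    [[2.5,1,0],[0,0,0],0],
  ],
)

```text
t: 22.6
eef_pos: [485.4, -157.7, 157.8]
tcp_rot: [-3.14, -0.001, 1.571]
ft_force: [0.4, -0.7, -4.8]
opening: 0.321
grip_force: 30.0
```

Emit:
move_arm(
  commands=[
    [[2.5,0.9,0],[0,0,0],0],
    [[2.5,0,0],[0,0,0],0],
    [[2.5,0,0],[0,0,0],0],
    [[2.5,0,0],[0,0,0],0],
    [[1.5,0,0],[0,0,0],0],
    [[1,0,0],[0,0,0],0],
    [[0,0,-1],[0,0,0],0],
    [[0,0,-1.5],[0,0,0],0],
    [[0,0,-0.7],[0,0,0],0],
    [[0,0,0],[0,0,0],0],
  ],
)

```text
t: 23.6
eef_pos: [609.3, -150.7, 125.3]
tcp_rot: [-3.139, -0.001, 1.57]
ft_force: [-0.4, -0.4, -4.0]
opening: 0.324
grip_force: 30.0
```

```bash
python3 - <<'E'
from h import *
s=state();print(s["t"],s["eef_pos"],s["ft_force"],s["opening"],s["moment"])
b=read_camera("side")
cv2.imwrite("pics/k3.png",cv2.resize(b[150:300,340:500],None,fx=4,fy=4,interpolation=cv2.INTER_CUBIC))
p=s["eef_pos"];print(P("side",[610.3,-151,22]),P("side",[p[0],p[1],p[2]-94]),P("side",[p[0],p[1],p[2]-68]),P("side",[p[0],p[1],p[2]+50]))
E
```

```text
23.6 [ 609.2986013  -150.73997306  125.28424886] [-0.37091659 -0.44666293 -4.02535316] 0.3237989331193696 [-0.10044762 -0.00557475  0.00414353]
[414.1 256.8] [414.5 253.9] [416.9 244.9] [430.1 197.1]
```

View pics/k3.png

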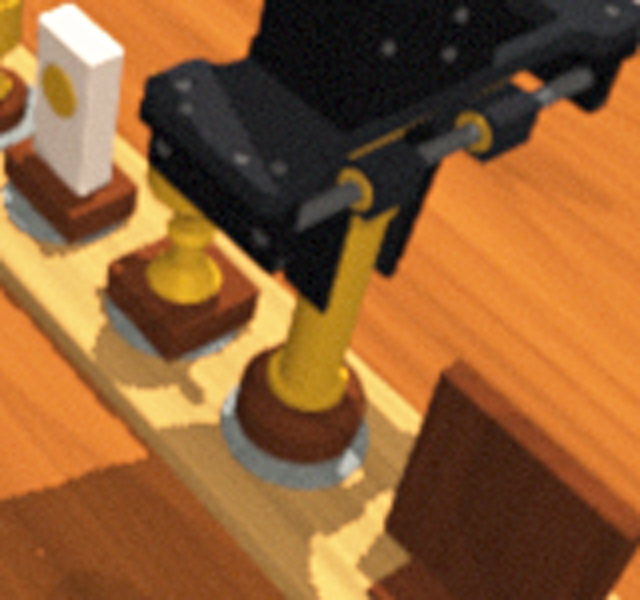

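The column is upright over pad_d. Lowering.

Emit:
move_arm(
  commands=[
    [[0,0,-0.3],[0,0,0],0],
    [[0,0,-0.2],[0,0,0],0],
    [[0,0,-0.2],[0,0,0],0],
    [[0,0,-0.1],[0,0,0],0],
    [[0,0,0],[0,0,0],0],
    [[0,0,0],[0,0,0],0],
  ],
)

```text
t: 24.25
eef_pos: [610.5, -151.1, 119.0]
tcp_rot: [3.141, 0.0, 1.571]
ft_force: [0.1, 0.3, -4.5]
opening: 0.32
grip_force: 30.0
```

Emit:
move_arm(
  commands=[
    [[0,0,-0.05],[0,0,0],0],
    [[0,0,0],[0,0,0],0],
    [[0,0,0],[0,0,0],0],
  ],
)

```text
t: 24.55
eef_pos: [610.5, -151.1, 118.4]
tcp_rot: [3.141, -0.0, 1.571]
ft_force: [-0.7, 0.4, -4.8]
opening: 0.327
grip_force: 30.0
```

Emit:
move_arm(
  commands=[
    [[0,0,-0.1],[0,0,0],0],
    [[0,0,0],[0,0,0],0],
    [[0,0,-0.08],[0,0,0],0],
    [[0,0,0],[0,0,0],0],
    [[0,0,0],[0,0,0],0],
  ],
)

```text
t: 25.05
eef_pos: [610.5, -151.1, 116.6]
tcp_rot: [3.142, 0.0, 1.571]
ft_force: [0.1, -0.5, -3.9]
opening: 0.323
grip_force: 30.0
```

Emit:
move_arm(
  commands=[
    [[0,0,-0.05],[0,0,0],0],
    [[0,0,0],[0,0,0],0],
    [[0,0,-0.03],[0,0,0],0],
    [[0,0,0],[0,0,0],0],
    [[0,0,0],[0,0,0],0],
  ],
)

```text
t: 25.55
eef_pos: [610.6, -151.1, 116.1]
tcp_rot: [3.141, 0.0, 1.571]
ft_force: [-1.0, 0.5, 0.9]
opening: 0.32
grip_force: 30.0
```

Emit:
move_arm(
  commands=[
    [[0,0,0],[0,0,0],0.75],
    [[0,0,0],[0,0,0],0.75],
    [[0,0,0],[0,0,0],0.75],
    [[0,0,0],[0,0,0],0.75],
    [[0,0,0],[0,0,0],0.75],
    [[0,0,1.5],[0,0,0],0.75],
    [[0,0,3],[0,0,0],0.75],
    [[0,0,3.5],[0,0,0],0.75],
    [[0,0,3.5],[0,0,0],0.75],
    [[0,0,3.5],[0,0,0],0.75],
  ],
)

```text
t: 26.55
eef_pos: [610.3, -151.0, 267.2]
tcp_rot: [3.141, 0.0, 1.571]
ft_force: [0.5, 0.0, 0.3]
opening: 0.752
grip_force: 0.0
```

Emit:
move_arm(
  commands=[
    [[-2.5,0,0],[0,0,0],0.75],
    [[-3,-1,0],[0,0,0],0.75],
    [[-3,-2,0],[0,0,0],0.75],
    [[-3,-3,0],[0,0,0],0.75],
    [[-3,-3,0],[0,0,0],0.75],
    [[-3,-3,0],[0,0,0],0.75],
    [[-2,-3,0],[0,0,0],0.75],
    [[0,-3,0],[0,0,0],0.75],
    [[0,-3,0],[0,0,0],0.75],
    [[0,0,0],[0,0,0],0.75],
  ],
)

```text
t: 27.55
eef_pos: [415.1, -363.9, 265.5]
tcp_rot: [3.141, 0.001, 1.568]
ft_force: [0.4, 1.2, -0.2]
opening: 0.754
grip_force: 0.0
```

```bash
python3 - <<'E'
from h import *
b=read_camera("side");a=read_camera("top")
c=np.vstack([cv2.resize(b[120:300,270:510],(480,360),interpolation=cv2.INTER_CUBIC),cv2.resize(a[125:205,240:430],(480,202),interpolation=cv2.INTER_CUBIC)])
cv2.imwrite("pics/f.png",c)
E
```

```text
(no output)
```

View pics/f.png

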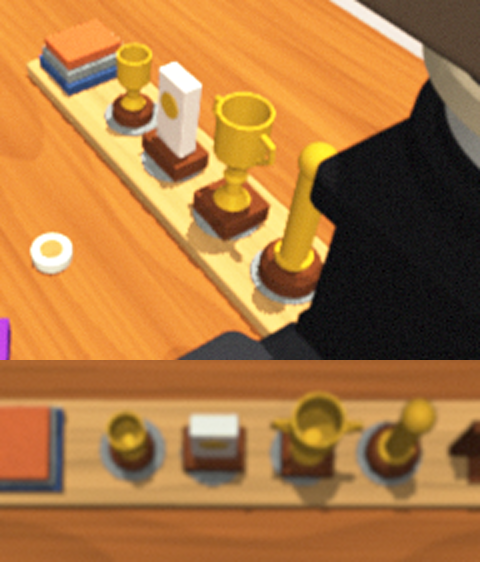

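All four stand upright and centred within a couple of mm, in the right order: column next to the photo (315,160), then cup, slab, and goblet by the books. Handing in.

```bash
python3 -c "
from cell import *
print(env.job_done())"
```

```text
the job is handed in; nothing more can be done
None
```

I handed the job in with all four trophies standing upright on their pads, column next to the team photo, then cup, slab and goblet; the last pictures show each within about 2 mm of its pad's centre, and no verdict came back.

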